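# Fit the belt grinder's roller, then hold its tensioner back past the click

### The job

The belt track on the grey plate is being made ready for a new belt. Put the loose aluminium roller over the bare upright spindle so that it sits all the way down on the shoulder, and let go of it; only then push the sprung tensioner arm by its upright post, back from the near edge of the plate towards its middle, until it has clearly gone past the click of the pawl, and keep holding it there: the program finishes while still holding the arm back, since it springs forward if let go. Leave the other things on the bench alone.

Things in the scene. Friction and masses are not known exactly. Their poses are not given: they have to be found in the camera images.
- jig: Grey plate fixed to the bench, 200 (x) x 300 (y) x 14 mm; origin under its centre, x and y along its sides, z up; its -x long side faces the robot. On it, in its x, y (mm), heights above the bench: rubber drum, 70 across, 59 high, at (50, 100); bare spindle at (55, -115); arm pivot at (-20, 110); dark pawl housing, 35 high, round (-20, -77); stop pin, 31 high, at (15, 37).
- spindle_seat (a point): Point on the spindle's axis at the level of its shoulder, 26 mm above the bench. The spindle stands upright from the plate, is 12 mm thick with a tapered tip and rises 42 mm above the shoulder; the shoulder is 28 mm across.
- roller: Loose plain aluminium tube-shaped roller, 44 mm outside diameter, 30 mm high, with a 16 mm bore right through, standing upright on the bench, 80 g; origin at the centre of its underside, z along its axis. Either end may be up on the spindle.
- roller_center (a point): Middle of the roller, on its axis, 15 mm from either end. It lies 15 mm above spindle_seat when the roller sits fully down.
- tension_arm: Flat aluminium arm that swings level about an upright pivot; origin on the pivot axis at the plate's top face; it runs along its own -y. 120 mm out it carries a grey idler wheel, 34 mm across, 27 to 57 mm above the bench, and on that the upright steel post, 14 mm thick (16 mm at its cap), 57 to 95 mm above the bench. The post may be pushed or pinched.
- post_top (a point): Centre of the top of the upright post on the tensioner arm, 95 mm above the bench, 120 mm from the pivot axis.
- tensioner (a joint): Swing of the arm, rad: 0 at rest (post at about x -61, y -3 mm in the plate's frame), growing anticlockwise from above as the post is pushed to the plate's +x; hard stop at 0.62. A spring drives it back: 4 N at the post at 0, 8 N at the stop, about 10 N to get over the pawl. It meets the pawl at 0.29, is level with it at 0.35, past it from 0.41. The pawl clicks but does not lock.
- pawl (a joint): How far the sprung pawl slider is pushed into its housing, m: 0 when out, about 0.003 when the arm's nose is level with it, back to 0 once the arm is past.
- lens_can: Bystander: grey canister with a black screw cap, 38 mm across, 54 mm high, origin at the centre of its underside.
- eyepiece: Bystander: black microscope eyepiece, 39 mm across, 42 mm high, origin at the centre of its underside.
- specimen: Bystander: black resin disc with a metal face, 30 mm across, 16 mm high, origin at the centre of its underside.
Things that resemble listed ones, but are neither listed nor needed, are in the scene too. Of the things like the roller, leave any that is green or turquoise; of the rest the smaller one is meant.

How it is judged (in metres and radians):
On the way, in this order (a step that is already met when the one before it is completed fails the run):
1. the roller sits fully down on the spindle's shoulder, let go (horizontal distance between roller_center and spindle_seat below 0.004 m and z of roller_center in the frame of spindle_seat between 0.0125 and 0.0175 m and contact force between the fingers and roller below 0.1 N), for 0.2 s.
2. the tensioner arm has been pushed back past the click of the pawl (value of joint tensioner above 0.42 rad and value of joint pawl below 0.001 m), for 0.3 s.
At the end, for the whole second after the job is handed in: The tensioner arm is held by the gripper's fingers (contact over 1.5 N) at more than 0.42 rad, with the pawl sprung back out (under 1 mm in), for the whole last second; the roller sits on the spindle's shoulder (within 2.5 mm in height, within 4 mm of the axis), not touched by the fingers (all of step 1 and all of step 2 and contact force between the fingers and tension_arm above 1.5 N); the arm keeps its last pose, push and grip.
It fails at once if another thing on the bench is shifted by more than 4 cm (distance of any of lens_can, eyepiece, specimen from where it was at the start of the episode above 0.04 m).
It also fails if it takes over 48 s, if anything falls off the work surface, if the arm or the gripper's body presses on something with over 40 N, if the wrist force passes 120 N, or if a joint passes its speed limit or range.

### The arm

A 7-joint arm with a two-finger parallel gripper is mounted at the origin on a cart in front of the work surface, level with it; the furniture and walls round the work are solid. World frame = base frame: x ahead of the robot, y to its left, z up, the work surface at z = 0. Lengths are in mm, angles in rad, forces in N, time in s.
With the tool pointing down it reaches from about 400 to 900 mm from the base axis. Payload 5.5 kg.
Tool frame: the origin (TCP) lies at the very end of the fingers, on their centre line; the grasp point (between the pads) lies 19 mm behind it (arm.tcp_to_grasp is the distance from the TCP to the grasp point, in mm); z points along the fingers, y is the line along which they close (so a half turn about z gives the same grasp; the last joint's range is limited). The gripper opens to 85 mm and grips with 20 to 120 N. Pads are 22 mm wide; open, the fingers measure 114 mm over their backs; the gripper's body (76 mm by 85 mm) begins 54 mm behind the grasp point. The pads swing forward as they close: fully open they stand 13 mm farther back than shut.
Start: joints at [-1.038, 0.501, -0.427, 1.55, 0.221, 1.138, -0.21], TCP at [173.212, 626.496, 231.31] pointing down, gripper open.
Joint ranges: [-2.88, 2.88], [-0.31, 2.03], [-1.54, 1.56], [0.2, 2.42], [-1.41, 4.55], [0.19, 2.02], [-2.57, 2.57]. Speed limits (rad/s): [2.57, 2.57, 3.14, 3.14, 3.14, 3.14, 3.14].

### API

Orientations are given as a rotation vector (axis times angle).
In Python, from cell import monitor, optics, order, cut_out, landmark_of, arm gives the robot as it stands.
- The arm moves only by the shell command python3 -m inch 'ROWS' [FORCE]. ROWS is JSON, a list of rows, each a list of 3 entries, a list of its own where there are three numbers: the shift along the tool's x, y, z in m, then the turn, a rotation vector about the tool's x, y, z in units of 8 degrees (1.0 is 8 degrees), then the closure, from 0 (fully open) to 1 (shut). In form: [[[tx, ty, tz], [wx, wy, wz], claw], ...]. A call has 1 to 10 rows; each row is the pose to reach, as a shift and turn from the pose commanded when the call began, along the tool's axes at that moment; what a row does not reach only later rows make up. A row lasts 1/8 s, in which the tool goes at most 62.5 mm and 10.7 degrees, less where a joint would pass 70% of its speed; a pose out of reach is approached as far as the arm can. A call with a gripper value outside its range is refused whole. The fingers move at their own pace and stop on an object; FORCE is the grip in N (left out, the last holds). Time passes only in rows, so rows that repeat a pose let the fingers close. It gives the time, the measured TCP pose, the force, the opening and the grip force at its end, in the units of the state.
- monitor.get_obs(): the state, without advancing time (a new reading comes with each control period).
- optics.capture(name): name is "scene" or "top"; returns a dict with "frame" (384x512x3 uint8, blue, green, red), "vertical_fov" (degrees; the focal length in pixels is half the picture's height over the tangent of half this angle, whatever the lens; pixels are square), "cx", "cy" (the principal point, pixels), "rvec" (rotation vector, rad) and "tvec" (3), from world to camera coordinates, as OpenCV has them. Camera axes: x right, y down, z forward; pixel columns grow to the right and rows downward; lengths in mm; the calibration is good to about 2 mm. A picture is of the moment at which its call begins. There is no depth.
- order.hand_in(): hands the job in; it is judged then, once.
Trained networks look in a picture, given as the dict that the camera call returned (one of the last four; its "shot" number tells which), for a name from the list of things; names that differ only in an ending like _2 or _b are one class to them, and where a whole thing is asked for, a point or a joint stands for the part that bears it (a point fixed in the world has none). Each returns a list of dicts, best first, with "confidence" (0 to 1); they miss things now and then, are a little off and sometimes report something else, mostly with a low value. They report only what shows in the picture. A call takes as long as a camera call. They do not tell look-alikes from the thing itself.
- cut_out(query, picture): "pixels" (384x512 bool, what is visible of it).
- landmark_of(query, picture): "point" ([x, y, z] in mm, in world coordinates, good to about 4 mm: a listed point, or the origin of a listed thing).
The state is a dict: "clock": time; "q": joint angles; "qd": joint speeds; "joint_torque": joint torques, N m; "eef_pos": TCP position; "orientation": TCP orientation; "wrist_force": force on the tool from outside, world axes, zero at the start; "torque": the same for the moment, N m; "opening": finger opening in mm; "gripper_force": force on a finger pad.
Only numpy, scipy, OpenCV 4.12 (cv2) and the standard library are available. Lean on these libraries where they do the work, as an engineer would, in place of code of your own. Each camera call takes 0.05 s, during which the arm holds its last target. There are 200 camera calls.

## Working session

There is one attempt and no reset: what is moved stays moved. The work goes in short steps, Python scripts to look and compute and a shell command to move; the robot and the scene stay as the last step left them, time stands still between calls to the robot, and variables do not carry over. Pictures are saved under pics/ and viewed, at most 10 in all, crops included, and the job is handed in when it is done.

```bash
mkdir -p pics; ls
cat > h.py <<'E'
import numpy as np, cv2, json
from cell import monitor, optics, order, cut_out, landmark_of, arm
R=lambda r: cv2.Rodrigues(np.array(r,float))[0]
def K(p):
    f=p["frame"].shape[0]/2/np.tan(np.radians(p["vertical_fov"])/2)
    return np.array([[f,0,p["cx"]],[0,f,p["cy"]],[0,0,1]])
def proj(p,X):
    return cv2.projectPoints(np.array(X,float).reshape(-1,3),np.array(p["rvec"],float),np.array(p["tvec"],float),K(p),None)[0].reshape(-1,2)
def ray(p,uv):
    r=R(p["rvec"]); c=-r.T@np.array(p["tvec"],float).ravel()
    d=r.T@np.linalg.inv(K(p))@np.array([uv[0],uv[1],1.]); return c,d/np.linalg.norm(d)
def at_z(p,uv,z):
    c,d=ray(p,uv); return c+d*(z-c[2])/d[2]
def tri(rs):
    A=sum(np.eye(3)-np.outer(d,d) for c,d in rs); b=sum((np.eye(3)-np.outer(d,d))@c for c,d in rs)
    return np.linalg.solve(A,b)
def totool(v,o=None):
    o=monitor.get_obs() if o is None else o
    return R(o["orientation"]).T@np.array(v,float)
E
python3 - <<'E'
from h import *
np.set_printoptions(precision=1,suppress=True)
o=monitor.get_obs(); print(o["clock"],o["eef_pos"],o["orientation"],R(o["orientation"]),o["opening"],arm.tcp_to_grasp)
for n in("scene","top"):
    p=optics.capture(n); cv2.imwrite(f"pics/{n}0.png",p["frame"]); print(n,p.keys(),p["vertical_fov"],p["cx"],p["cy"],"cam",ray(p,(256,192)))
    for q in("jig","spindle_seat","roller","roller_center","tension_arm","post_top","lens_can","eyepiece","specimen"):
        print(q,[(np.round(x["confidence"],2),np.array(x["point"]),proj(p,x["point"])[0]) for x in landmark_of(q,p)][:4])
E
```

```text
pics
0.0 [173.1 625.8 230.3] [-0.4 -3.1  0. ] [[-1.   0.3 -0. ]
 [ 0.3  1.  -0. ]
 [ 0.  -0.  -1. ]] 85.33791427533149 18.700000000000003
scene dict_keys(['frame', 'vertical_fov', 'cx', 'cy', 'rvec', 'tvec', 'shot']) 52.50442653287707 254.07936739628866 190.7660621370423 cam (array([-351.1,  737.2,  592. ]), array([ 0.7, -0.6, -0.4]))
jig [(np.float64(0.9), array([532.1, -96.3,   0. ]), array([274. , 203.9]))]
spindle_seat [(np.float64(0.88), array([ 566.3, -227.1,   25. ]), array([293.6, 184.4]))]
roller [(np.float64(0.65), array([393. , 343. ,  -1.4]), array([185.7, 272.9])), (np.float64(0.59), array([445.7, 156.8,  -4.1]), array([231.2, 240.3])), (np.float64(0.53), array([650.1, 210.1,   1.7]), array([179.2, 219.7])), (np.float64(0.48), array([442.7, 251.8,   1.2]), array([204.6, 251. ]))]
roller_center [(np.float64(0.97), array([441.6, 161.4,  22.9]), array([230.4, 233.3])), (np.float64(0.84), array([392.2, 340.4,  17.8]), array([186.1, 266.4])), (np.float64(0.54), array([447. , 252.5,  16.1]), array([203.1, 245.9])), (np.float64(0.53), array([651. , 215. ,  24.2]), array([177. ,
[... 1277 characters left out ...]
5), array([442. , 155.3,  22.9]), array([205.8, 223.7])), (np.float64(0.47), array([450.2, 252.4,  12. ]), array([175. , 221.2]))]
tension_arm [(np.float64(0.68), array([534.7,  11.2,  10.6]), array([253. , 193.4])), (np.float64(0.54), array([446. , 251.8,  -3.2]), array([176.3, 222.6]))]
post_top [(np.float64(0.64), array([475.1, -91.6,  92.6]), array([288.6, 211.4]))]
lens_can [(np.float64(0.55), array([ 575.5, -380.7,   -2. ]), array([379. , 179.9]))]
eyepiece [(np.float64(0.67), array([ 465.4, -368.3,   -4.8]), array([375.9, 215.4]))]
specimen [(np.float64(0.48), array([472.3, 368. ,  -1.2]), array([139.4, 214.3])), (np.float64(0.17), array([533.1,  11. ,  12.9]), array([253. , 193.9]))]
```

Run:
```python
import cv2
a=cv2.imread("pics/top0.png");b=cv2.imread("pics/scene0.png")
cv2.imwrite("pics/a.png",cv2.resize(a[130:260,110:410],(800,347),interpolation=3))
cv2.imwrite("pics/b.png",cv2.resize(b[150:300,130:350],(800,545),interpolation=3))
```

```text
(no output)
```

View pics/a.png

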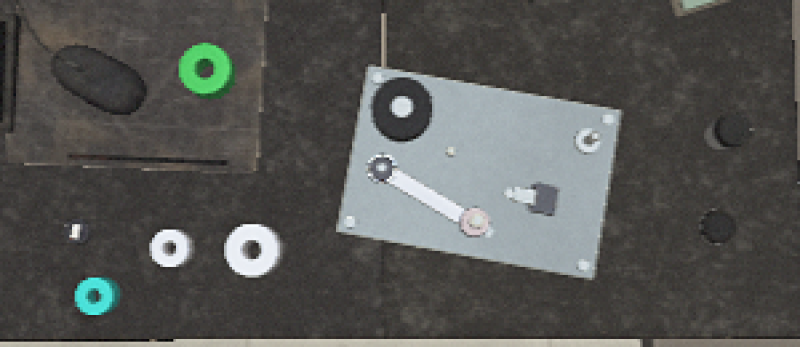

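View pics/b.png

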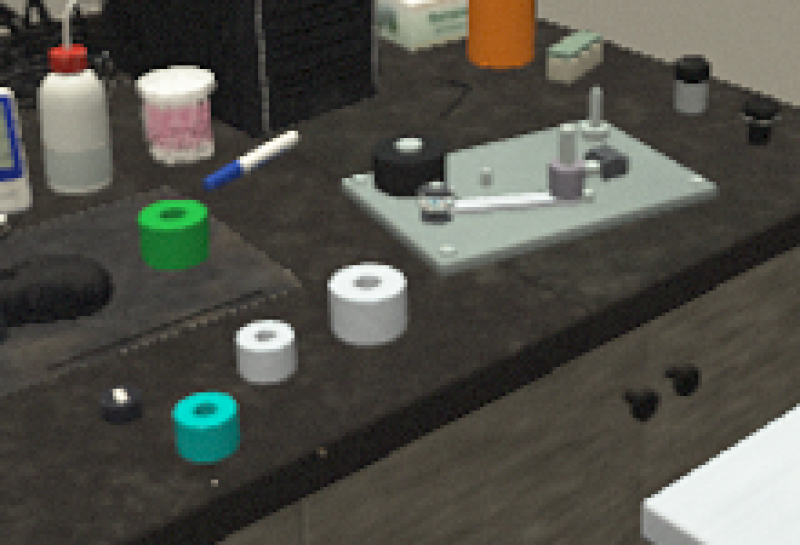

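The top crop shows the small white roller at about (170,247), next to the larger white look-alike at (252,249). The green (205,68) and turquoise (95,296) ones are to be left. The spindle is at (588,138) and the post at (475,218). Next I fit the shapes in both views.

```bash
cat >> h.py <<'E'
from scipy.optimize import least_squares
def cyl(c,r,h):
    t=np.linspace(0,2*np.pi,48,endpoint=False)
    return np.array([[c[0]+r*np.cos(a),c[1]+r*np.sin(a),c[2]+z] for z in(0,h) for a in t])
def hull_stats(uv):
    h=cv2.convexHull(uv.astype(np.float32)); m=cv2.moments(h); return np.array([m["m10"]/m["m00"],m["m01"]/m["m00"]]),m["m00"]
def mask_near(q,p,uv):
    best=min(cut_out(q,p),key=lambda m:np.hypot(*(np.argwhere(m["pixels"])[:,::-1].mean(0)-uv)))
    return best["pixels"]
E
python3 - <<'E'
from h import *
np.set_printoptions(precision=1,suppress=True)
P=[optics.capture(n) for n in("scene","top")]
for nm,g in(("small",(447,252,0)),("big",(443,156,0))):
    ms=[mask_near("roller",p,proj(p,np.array(g)+[0,0,15])[0]) for p in P]
    c=[np.argwhere(m)[:,::-1].mean(0) for m in ms]
    r=22 if nm=="small" else 30
    f=lambda v:np.concatenate([hull_stats(proj(p,cyl(v,r,30)))[0]-k for p,k in zip(P,c)])
    s=least_squares(f,g); print(nm,s.x,s.fun,"area",[m.sum() for m in ms],[hull_stats(proj(p,cyl(s.x,r,30)))[1] for p in P])
# jig fit
fr=[P[i] for i in(0,1)]
ms=[cut_out("jig",p)[0]["pixels"] for p in P]
def plate(v):
    c,s=np.cos(v[2]),np.sin(v[2])
    return np.array([[v[0]+c*x-s*y,v[1]+s*x+c*y,14] for x,y in((-100,-150),(100,-150),(100,150),(-100,150))])
sets=[]
for m in ms:
    k,_=cv2.findContours(m.astype(np.uint8),0,1); k=max(k,key=cv2.contourArea)
    sets.append(k.reshape(-1,2))
# top view quad fit
q=cv2.minAreaRect(sets[1]); print(q)
def res(v,i):
    Q=proj(P[i],plate(v)).astype(np.float32).reshape(-1,1,2)
    return np.array([cv2.pointPolygonTest(Q,(float(a),float(b)),True) for a,b in sets[i]])
for i in(1,0):
    s=least_squares(lambda v:res(v,i),[532,-98,-0.17],loss="soft_l1",x_scale=[10,10,.1],diff_step=1e-3); v=s.x
    sp=lambda x,y:np.array([v[0]+np.cos(v[2])*x-np.sin(v[2])*y,v[1]+np.sin(v[2])*x+np.cos(v[2])*y])
    print(i,v[:2],v[2],"cost",s.cost,"spindle",sp(55,-115),"post",sp(-61,-3),"pivot",sp(-20,110))
for p in P:
    u=proj(p,[566,-225,68])[0]; print("tip px",u)
a,b=P
x0,y0=[int(t) for t in proj(a,[566,-225,45])[0]]; x1,y1=[int(t) for t in proj(b,[566,-225,45])[0]]
A=cv2.resize(a["frame"][y0-20:y0+20,x0-20:x0+20],(400,400),interpolation=0);B=cv2.resize(b["frame"][y1-20:y1+20,x1-20:x1+20],(400,400),interpolation=0)
print("origins",x0-20,y0-20,x1-20,y1-20); cv2.imwrite("pics/c.png",np.hstack([A,B]))
E
```

```text
small [446.1 254.1   0. ] [-0.4  0.3  0.3  0. ] area [np.int64(237), np.int64(181)] [256.08357190468814, 193.749060558388]
big [442.8 157.    0. ] [-0.1  1.8  1.  -0.3] area [np.int64(403), np.int64(294)] [356.03954602975864, 329.45990807854105]
((289.4169921875, 193.6094207763672), (98.71722412109375, 65.5452880859375), 10.619654655456543)
1 [533.5 -99.3] -0.19067459015494007 cost 46.21892048037786 spindle [ 565.7 -222.6] post [473.  -90.6] pivot [534.7  12.5]
0 [523.  -93.7] -0.18959922079543837 cost 275.04476828312806 spindle [ 555.3 -217. ] post [462.5 -85.2] pivot [524.1  18.1]
tip px [293.5 173.8]
tip px [333.2 180.5]
origins 273 159 311 161
```

View pics/c.png

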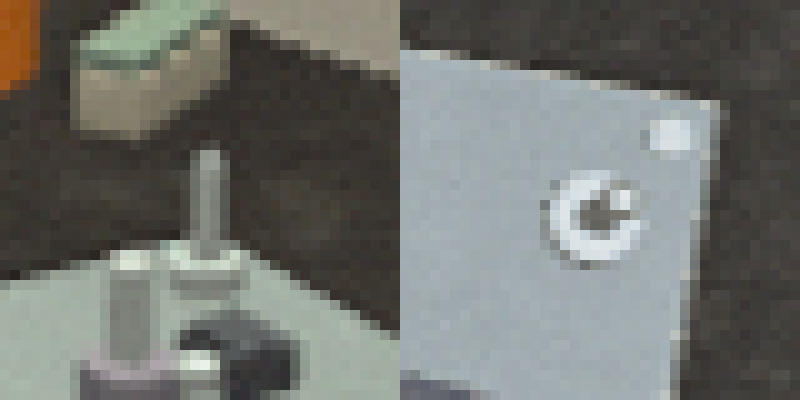

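The spindle tip is at scene pixel (293,174) and top pixel (332.7,180). That agrees with a spindle axis at about (566,-224), and the height matches 68 mm.

Run:
```python
from h import *
np.set_printoptions(precision=4,suppress=True)
P=[optics.capture(n) for n in("scene","top")]
print("tip tri",tri([ray(P[0],(293.4,174)),ray(P[1],(332.7,180))]),"shoulder",at_z(P[1],(330,182.3),26), at_z(P[0],(293.2,184.2),26))
o=monitor.get_obs(); print(o["q"],R(o["orientation"]))
yaw=np.degrees(np.arctan2(*R(o["orientation"])[[1,0],1])); print("tool y azimuth",yaw)
print(totool(np.array([446,253,130])-o["eef_pos"])/1000)
```

```text
tip tri [ 566.9987 -224.2508   66.9396] shoulder [ 565.8037 -223.5826   26.    ] [ 567.0853 -225.902    26.    ]
[-1.0378  0.5009 -0.427   1.5504  0.2207  1.1383 -0.2103] [[-0.9638  0.2665 -0.0001]
 [ 0.2665  0.9638  0.    ]
 [ 0.0001 -0.     -1.    ]]
tool y azimuth 74.54331206742275
[-0.3625 -0.2873  0.1013]
```

```bash
python3 -m inch '[[[-0.045,-0.036,0.01],[0,0,1.25],0.1],[[-0.09,-0.072,0.02],[0,0,2.5],0.1],[[-0.135,-0.107,0.03],[0,0,3.75],0.1],[[-0.18,-0.143,0.04],[0,0,5],0.1],[[-0.225,-0.178,0.05],[0,0,6.25],0.1],[[-0.27,-0.214,0.06],[0,0,7.5],0.1],[[-0.315,-0.25,0.07],[0,0,8.75],0.1],[[-0.3625,-0.287,0.08],[0,0,10],0.1],[[-0.3625,-0.287,0.1],[0,0,11.25],0.1],[[-0.3625,-0.287,0.1],[0,0,11.25],0.1]]' 40
python3 - <<'E'
from h import *
np.set_printoptions(precision=4,suppress=True)
o=monitor.get_obs(); print(o["clock"],o["q"],o["eef_pos"],np.degrees(np.arctan2(*R(o["orientation"])[[1,0],1])),o["opening"],o["wrist_force"])
print(totool(np.array([446,253,0])-o["eef_pos"]))
p=optics.capture("scene"); x,y=[int(t) for t in proj(p,[446,253,60])[0]]
cv2.imwrite("pics/d.png",cv2.resize(p["frame"][y-50:y+50,x-60:x+60],(600,500),interpolation=3))
E
```

```text
clock: 2.75
eef_pos: [445.3, 252.2, 130.2]
orientation: [-2.5, -1.903, 0.005]
wrist_force: [-0.7, 0.0, -0.5]
opening: 77.0
gripper_force: 0.0
2.75 [-0.5801  0.3579  0.0146  1.9924 -0.0072  0.7943 -0.8309] [445.3023 252.2326 130.2112] -15.441955991494764 76.96158523970259 [-0.7128  0.0096 -0.4729]
[  1.2082   0.7259 130.2077]
```

View pics/d.png

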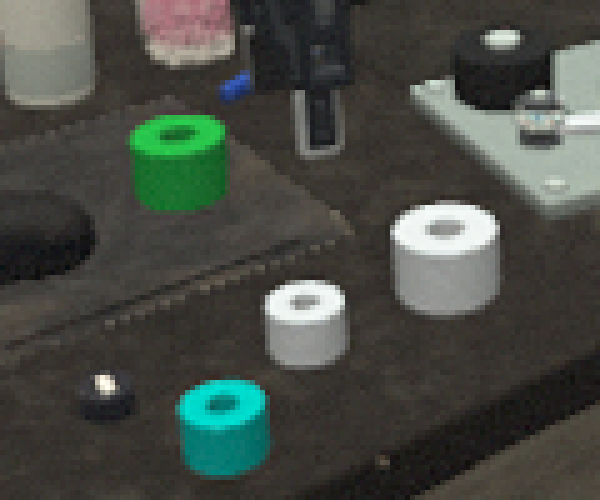

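```bash
python3 -m inch '[[[0.001,0.001,0.05],[0,0,0],0.15],[[0.001,0.001,0.09],[0,0,0],0.15],[[0.001,0.001,0.115],[0,0,0],0.15],[[0.001,0.001,0.127],[0,0,0],0.15],[[0.001,0.001,0.127],[0,0,0],0.7],[[0.001,0.001,0.127],[0,0,0],0.7],[[0.001,0.001,0.127],[0,0,0],0.7],[[0.001,0.001,0.127],[0,0,0],0.7],[[0.001,0.001,0.127],[0,0,0],0.7],[[0.001,0.001,0.127],[0,0,0],0.7]]' 40
```

```text
clock: 4.05
eef_pos: [448.3, 254.7, 5.6]
orientation: [2.5, 1.903, 0.004]
wrist_force: [-1.0, -0.3, 6.7]
opening: 42.1
gripper_force: 41.5
```

```bash
python3 -m inch '[[[0,0,-0.03],[0,0,0],0.8],[[0,0,-0.08],[0,0,0],0.8],[[0,0,-0.12],[0,0,0],0.8],[[0,0,-0.12],[0,0,0],0.8]]' 60
python3 - <<'E'
from h import *
np.set_printoptions(precision=4,suppress=True)
P=[optics.capture(n) for n in("scene","top")]
o=monitor.get_obs(); print(o["clock"],o["q"],o["eef_pos"],o["opening"],o["gripper_force"],o["wrist_force"])
e=np.array(o["eef_pos"])
for p in P:
    for q in("roller_center","roller"): print(q,[(np.round(x["confidence"],2),np.array(x["point"]),np.array(x["point"])-e) for x in landmark_of(q,p) if np.linalg.norm(np.array(x["point"])-e)<60])
p=P[0]; x,y=[int(t) for t in proj(p,e)[0]]
cv2.imwrite("pics/e.png",cv2.resize(p["frame"][y-40:y+40,x-40:x+40],(560,560),interpolation=3)); print(x-40,y-40)
t=proj(P[0],e+[0,0,0]); print("tcp px",t)
print(totool(np.array([566,-224,120])-e))
E
```

```text
clock: 4.55
eef_pos: [449.7, 255.4, 127.9]
orientation: [2.5, 1.902, 0.012]
wrist_force: [-0.4, 0.2, -1.5]
opening: 41.6
gripper_force: 62.2
4.65 [-0.5808  0.3685  0.0149  1.9932 -0.0076  0.7793 -0.8314] [447.2871 253.8492 124.513 ] 41.32857795769828 62.2161612304626 [-0.7132 -0.4457 -0.6573]
roller_center [(np.float64(0.51), array([448.9, 252.2, 139. ]), array([ 1.6129, -1.6492, 14.487 ]))]
roller [(np.float64(0.69), array([448.4, 253.4, 123.3]), array([ 1.1129, -0.4492, -1.213 ]))]
roller_center []
roller [(np.float64(0.57), array([447.2, 252. , 117.5]), array([-0.0871, -1.8492, -7.013 ]))]
159 171
tcp px [[199.8218 211.0603]]
[-428.9316  241.7562    4.9625]
```

View pics/e.png

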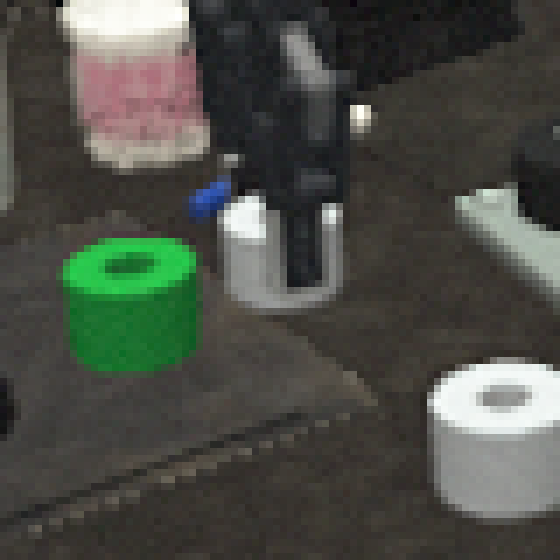

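The small roller is held upright in the fingers. Next I carry it above the spindle.

```bash
python3 -m inch '[[[-0.03,0.017,0],[0,0,0],0.8],[[-0.08,0.045,0],[0,0,0],0.8],[[-0.13,0.073,0],[0,0,0],0.8],[[-0.18,0.101,0],[0,0,0],0.8],[[-0.23,0.13,0],[0,0,0],0.8],[[-0.28,0.158,0],[0,0,0],0.8],[[-0.33,0.186,0],[0,0,0],0.8],[[-0.38,0.214,0],[0,0,0],0.8],[[-0.415,0.234,0],[0,0,0],0.8],[[-0.43,0.242,0],[0,0,0],0.8]]'
cat > m.py <<'E'
from h import *
np.set_printoptions(precision=2,suppress=True)
P=[];E=[]
for i in range(2):
    for n in("scene","top"): P.append(optics.capture(n)); E.append(monitor.get_obs()["eef_pos"])
o=monitor.get_obs(); e=np.median(E,0); print(o["clock"],"eef",e,np.std(E,0),"open",o["opening"],o["gripper_force"],o["wrist_force"],"azi",np.degrees(np.arctan2(*R(o["orientation"])[[1,0],1])))
for p in P:
    for q in("roller_center","roller","spindle_seat"): print(q,[(np.round(x["confidence"],2),np.array(x["point"]),np.array(x["point"])-e) for x in landmark_of(q,p) if np.linalg.norm(np.array(x["point"])-e)<130])
p=P[0]
u=proj(p,e)[0].astype(int); x,y=u
cv2.imwrite("pics/last.png",cv2.resize(p["frame"][y-25:y+45,x-35:x+35],(700,700)[:2],interpolation=0)[:600]); print("origin",x-35,y-25)
E
python3 m.py; cp pics/last.png pics/f.png
```

```text
clock: 6.1
eef_pos: [565.1, -228.1, 122.9]
orientation: [-2.503, -1.897, 0.003]
wrist_force: [0.4, 0.3, -1.2]
opening: 41.6
gripper_force: 62.2
6.3 eef [ 565.31 -225.53  123.19] [0.14 2.4  0.1 ] open 41.450329534003735 62.189202483859845 [ 0.95  0.34 -0.81] azi -15.382559480091448
roller_center [(np.float64(0.4), array([ 564.4, -230.4,  132.3]), array([-0.91, -4.87,  9.11]))]
roller [(np.float64(0.64), array([ 566.7, -227.7,  119.2]), array([ 1.39, -2.17, -3.99]))]
spindle_seat [(np.float64(0.58), array([ 569.3, -225.3,   25.5]), array([  3.99,   0.23, -97.69]))]
roller_center [(np.float64(0.57), array([ 564.7, -231.1,  130.4]), array([-0.61, -5.57,  7.21]))]
roller [(np.float64(0.59), array([ 563.7, -228.9,  113.1]), array([ -1.61,  -3.37, -10.09]))]
spindle_seat [(np.float64(0.79), array([ 569. , -223.3,   29.5]), array([  3.69,   2.23, -93.69]))]
roller_center []
roller [(np.float64(0.51), array([ 563.7, -226.8,  116.7]), array([-1.61, -1.27, -6.49]))]
spindle_seat []
roller_center [(np.float64(0.45), array([ 568.6, -226.3,  133.6]), array([ 3.29, -0.77, 10.41]))]
roller [(np.float64(0.47), array([ 567.6, -227.7,  114.4]), array([ 2.29, -2.17, -8.79]))]
spindle_seat [(np.float64(0.63), array([ 567. , -223.2,   28.9]), array([  1.69,   2.33, -94.29]))]
origin 259 134
```

View pics/f.png

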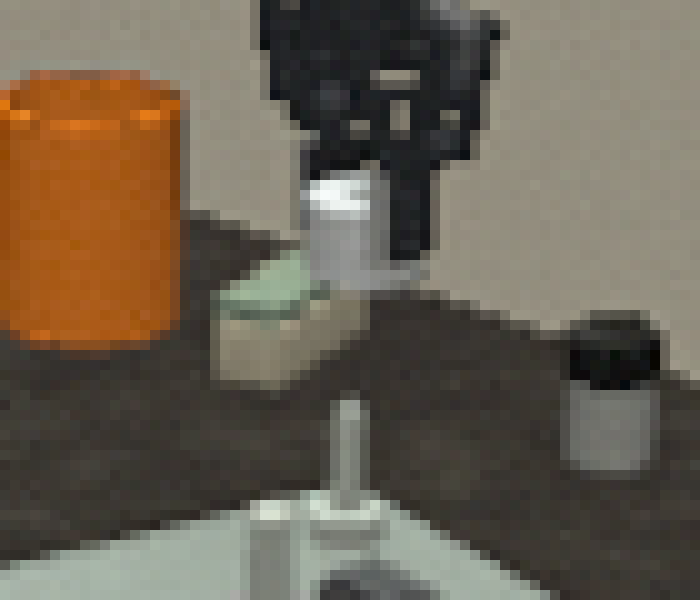

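The roller (crop columns 303–423) hangs roughly above the spindle (column 349), perhaps a pixel too far right. I'll measure the offset.

```bash
cat > n.py <<'E'
from h import *
np.set_printoptions(precision=2,suppress=True)
P=[optics.capture(n) for n in("scene","top","scene")]; E=[]
for i in range(1): E.append(monitor.get_obs()["eef_pos"])
e=np.array(E[0]); print(monitor.get_obs()["clock"],"eef",e)
p=P[0]; X=np.array([567,-224,0.])
for z in(26,67,e[2]-4,e[2]+11,e[2]+26): print(z,proj(p,X+[0,0,z])[0])
print("mm/px axes: d col per mm x,y,z", (proj(p,X+[10,0,130])-proj(p,X+[0,0,130]))/10,(proj(p,X+[0,10,130])-proj(p,X+[0,0,130]))/10)
for p in(P[0],P[2]):
  for m in cut_out("roller",p):
    ys,xs=np.nonzero(m["pixels"])
    if abs(xs.mean()-295)<12 and abs(ys.mean()-157)<20: print(m["confidence"],xs.min(),xs.max(),ys.min(),ys.max(),xs.mean(),ys.mean(), [ (r,xs[ys==r].min(),xs[ys==r].max()) for r in np.unique(ys)])
uv=proj(p,cyl(np.array([567,-224,e[2]-4]),22,30)); print("pred",uv.min(0),uv.max(0))
f=P[2]["frame"].astype(int).sum(2)
for r in(154,157,160,162,163): print(r,f[r,286:304])
print("spindle rows"); 
for r in(176,178,180,182): print(r,f[r,288:299])
E
python3 n.py
```

```text
7.05 eef [ 565.95 -225.01  124.26]
26 [292.86 184.34]
67 [293.14 174.01]
120.26362431163825 [293.52 160.21]
135.26362431163824 [293.63 156.25]
150.26362431163824 [293.74 152.25]
mm/px axes: d col per mm x,y,z [[-0.2  -0.07]] [[-0.2   0.06]]
pred [287.38 150.32] [299.95 162.3 ]
154 [415 420 392 430 547 632 687 699 615 404 321 199  94 108 102 301 430 417]
157 [341 444 379 331 411 416 441 462 406 347 325 131  99 135  83 296 431 421]
160 [475 460 462 416 410 421 438 444 411 355 360 366 362 358 375 407 422 418]
162 [479 477 471 454 371 296 426 493 402 383 324 330 298 205 304 443 426 430]
163 [484 481 456 350 257 267 360 382 359 296 184 179 169 119 192 248 242 338]
spindle rows
176 [183 171 180 214 318 411 391 281 156 143 166]
178 [168 164 158 205 318 406 376 259 153 160 153]
180 [173 169 152 202 315 408 377 255 154 154 154]
182 [134 137 121 228 364 396 363 234 154 157 179]
```

```bash
python3 -m inch '[[[0.0047,0,0.02],[0,0,0],0.8],[[0.0047,0,0.044],[0,0,0],0.8],[[0.0047,0,0.044],[0,0,0],0.8],[[0.0047,0,0.044],[0,0,0],0.8]]';  python3 m.py; cp pics/last.png pics/g.png
```

```text
clock: 7.65
eef_pos: [567.6, -220.8, 80.9]
orientation: [2.5, 1.902, 0.0]
wrist_force: [0.1, -0.0, -0.7]
opening: 41.5
gripper_force: 62.2
7.85 eef [ 568.04 -220.91   81.39] [0.05 0.07 0.07] open 41.49742285752639 62.189866786357015 [ 0.91 -0.57 -1.11] azi -15.462724768740047
roller_center [(np.float64(0.43), array([ 567.5, -223.8,   89.4]), array([-0.54, -2.89,  8.01]))]
roller [(np.float64(0.49), array([ 566.6, -220.8,   73.6]), array([-1.44,  0.11, -7.79]))]
spindle_seat [(np.float64(0.89), array([ 569.5, -224.3,   27.7]), array([  1.46,  -3.39, -53.69]))]
roller_center [(np.float64(0.54), array([ 570.8, -222.2,   87.5]), array([ 2.76, -1.29,  6.11]))]
roller [(np.float64(0.47), array([ 569. , -220.9,   70.9]), array([  0.96,   0.01, -10.49]))]
spindle_seat [(np.float64(0.95), array([ 567.4, -223.8,   31. ]), array([ -0.64,  -2.89, -50.39]))]
roller_center [(np.float64(0.44), array([ 566.7, -222.8,   89.2]), array([-1.34, -1.89,  7.81]))]
roller [(np.float64(0.56), array([ 565.9, -219.7,   76.4]), array([-2.14,  1.21, -4.99]))]
spindle_seat [(np.float64(0.9), array([ 564.9, -225.4,   28.8]), array([ -3.14,  -4.49, -52.59]))]
roller_center [(np.float64(0.56), array([ 569. , -221.8,   90.8]), array([ 0.96, -0.89,  9.41]))]
roller [(np.float64(0.44), array([ 568. , -222.1,   71.1]), array([ -0.04,  -1.19, -10.29]))]
spindle_seat [(np.float64(0.6), array([ 566.8, -224. ,   30.3]), array([ -1.24,  -3.09, -51.09]))]
origin 257 145
```

View pics/g.png

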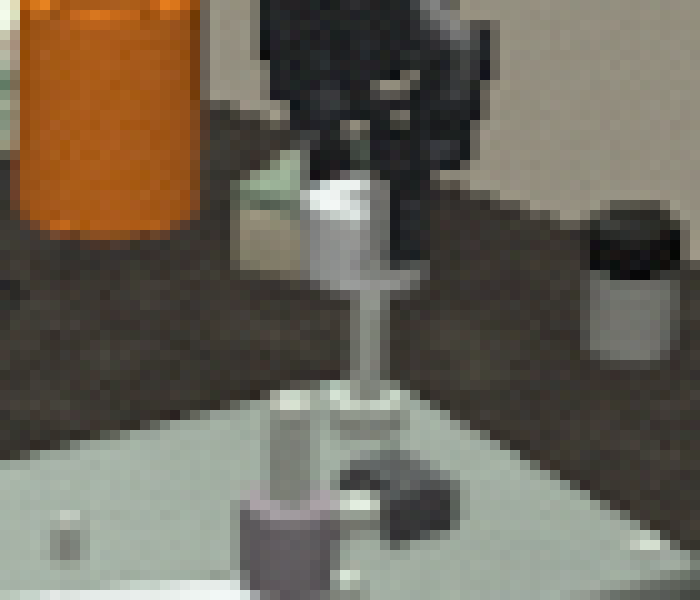

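```bash
python3 -m inch '[[[-0.0016,0,0.004],[0,0,0],0.8],[[-0.0016,0,0.009],[0,0,0],0.8],[[-0.0016,0,0.013],[0,0,0],0.8],[[-0.0016,0,0.016],[0,0,0],0.8],[[-0.0016,0,0.018],[0,0,0],0.8]]'
```

```text
clock: 9.07
eef_pos: [566.7, -221.9, 61.9]
orientation: [-2.5, -1.902, 0.0]
wrist_force: [-0.1, 0.1, -1.3]
opening: 41.6
gripper_force: 62.2
```

No contact force, and the roller's underside is below the tip, so the spindle has entered the bore. I continue down.

```bash
python3 -m inch '[[[0,0,0.006],[0,0,0],0.8],[[0,0,0.012],[0,0,0],0.8],[[0,0,0.018],[0,0,0],0.8],[[0,0,0.023],[0,0,0],0.8],[[0,0,0.026],[0,0,0],0.8],[[0,0,0.028],[0,0,0],0.8],[[0,0,0.028],[0,0,0],0.8]]'
```

```text
clock: 9.95
eef_pos: [566.8, -222.0, 34.2]
orientation: [-2.5, -1.903, 0.0]
wrist_force: [-0.2, 0.3, -1.0]
opening: 41.9
gripper_force: 62.2
```

```bash
python3 -m inch '[[[0,0,0.002],[0,0,0],0.8],[[0,0,0.004],[0,0,0],0.8],[[0,0,0.004],[0,0,0],0.8]]'; python3 m.py | head -3; cp pics/last.png pics/i.png
```

```text
clock: 10.32
eef_pos: [567.1, -222.1, 31.7]
orientation: [2.5, 1.902, 0.001]
wrist_force: [-3.1, 1.3, 8.9]
opening: 41.6
gripper_force: 63.4
10.525 eef [ 567.09 -222.1    31.69] [0.01 0.02 0.01] open 41.21832334108545 63.3648312537116 [-2.65  1.92  8.27] azi -15.464519020366843
roller_center [(np.float64(0.51), array([ 567.4, -224. ,   40.6]), array([ 0.31, -1.9 ,  8.91]))]
roller [(np.float64(0.43), array([ 565. , -223.7,   25.4]), array([-2.09, -1.6 , -6.29]))]
```

View pics/i.png

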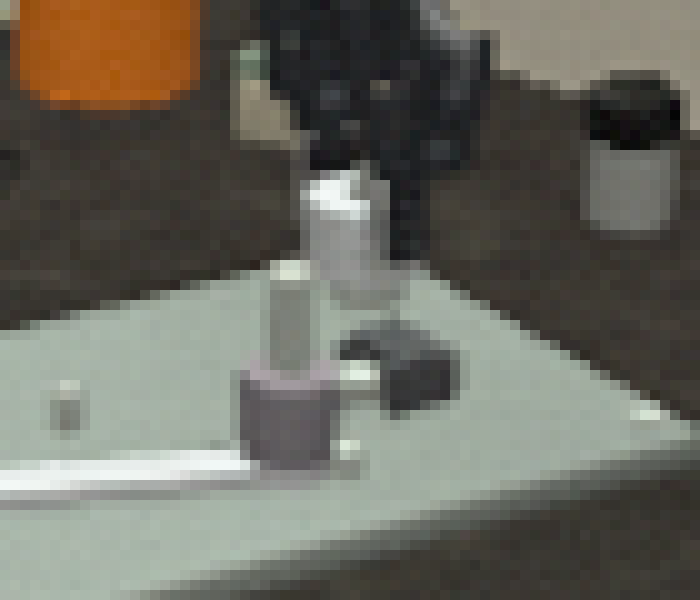

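The roller is down on the shoulder, pressing with about 9 N, and the spindle shows above its bore. I let go and rise straight up.

```bash
python3 -m inch '[[[0,0,0],[0,0,0],0.25],[[0,0,0],[0,0,0],0.25],[[0,0,0],[0,0,0],0.25],[[0,0,0],[0,0,0],0.25],[[0,0,-0.04],[0,0,0],0.25],[[0,0,-0.09],[0,0,0],0.25],[[0,0,-0.11],[0,0,0],0.25],[[0,0,-0.11],[0,0,0],0.25]]'
python3 - <<'E'
from h import *
np.set_printoptions(precision=3,suppress=True)
P=[optics.capture(n) for n in("scene","top")]
o=monitor.get_obs(); e=np.array(o["eef_pos"]); print(o["clock"],e,o["opening"],o["wrist_force"])
for p in P:
    for q in("roller_center","post_top","spindle_seat","tension_arm"): print(q,[(np.round(x["confidence"],2),np.array(x["point"])) for x in landmark_of(q,p) if x["point"][1]<30])
p=P[0]; x,y=proj(p,[500,-150,60])[0].astype(int)
cv2.imwrite("pics/j.png",cv2.resize(p["frame"][y-40:y+40,x-50:x+50],(700,560),interpolation=3))
w=np.array([475,-91,120])-e; print("to post",totool(w), "post seen px",proj(p,[475,-91,95]),"origin",x-50,y-40)
E
```

```text
clock: 12.12
eef_pos: [568.2, -222.5, 142.2]
orientation: [2.497, 1.901, 0.004]
wrist_force: [0.1, -0.7, -1.0]
opening: 64.4
gripper_force: 0.0
12.225 [ 566.252 -221.712  139.422] 64.01221063468086 [-1.295  0.178  0.538]
roller_center [(np.float64(0.51), array([ 566.7, -222.8,   40.6])), (np.float64(0.5), array([ 467.5, -362.5,   -0.5]))]
post_top [(np.float64(0.56), array([474.2, -90.8,  96.7]))]
spindle_seat [(np.float64(0.58), array([ 569.8, -230. ,   26.6]))]
tension_arm [(np.float64(0.75), array([535.5,   9.3,  14.7]))]
roller_center [(np.float64(0.47), array([ 569.1, -225.2,   40.6]))]
post_top [(np.float64(0.7), array([475.2, -93.4,  95.7]))]
spindle_seat [(np.float64(0.71), array([ 569.1, -221.8,   28.1]))]
tension_arm [(np.float64(0.56), array([533.6,  11.1,  13.3]))]
to post [ 101.663 -122.768   19.552] post seen px [[285.04  183.863]] origin 242 146
```

View pics/j.png

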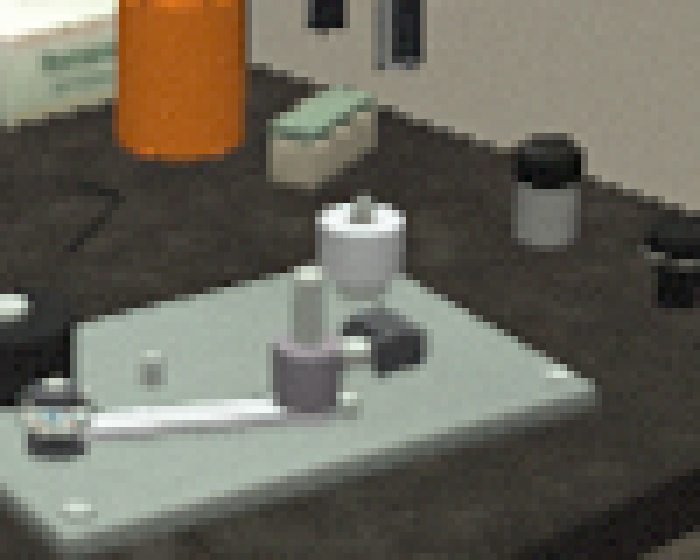

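The roller sits on the spindle at crop (360,245), with its centre measured at z ≈ 40.6 mm against the required 41. Post top is at about (474.7,-92,96), 119 mm from the pivot. Next I go to the post.

```bash
python3 -m inch '[[[0.035,-0.042,0],[0,0,0],0.25],[[0.07,-0.085,0],[0,0,0],0.25],[[0.101,-0.123,0.01],[0,0,0],0.25],[[0.101,-0.123,0.03],[0,0,0],0.25],[[0.101,-0.123,0.055],[0,0,0],0.25],[[0.101,-0.123,0.071],[0,0,0],0.25],[[0.101,-0.123,0.071],[0,0,0],0.25]]'
python3 - <<'E'
from h import *
np.set_printoptions(precision=3,suppress=True)
for n in("scene","top"):
    p=optics.capture(n); print(n,[(x["confidence"],x["point"]) for x in landmark_of("post_top",p)])
o=monitor.get_obs(); print(o["clock"],o["eef_pos"],o["wrist_force"])
E
```

```text
clock: 13.5
eef_pos: [474.2, -91.9, 68.2]
orientation: [-2.499, -1.901, 0.003]
wrist_force: [0.6, 0.6, -0.4]
opening: 64.3
gripper_force: 0.0
scene [(0.89, [473.3, -90.7, 92.6])]
top []
13.7 [475.955 -92.121  69.998] [-0.32  -0.859  0.009]
```

```bash
python3 -m inch '[[[0,0,0],[0,0,0],0.95],[[0,0,0],[0,0,0],0.95],[[0,0,0],[0,0,0],0.95],[[0,0,0],[0,0,0],0.95],[[0,0,0],[0,0,0],0.95],[[0,0,0],[0,0,0],0.95],[[0,0,0],[0,0,0],0.95],[[0,0,0],[0,0,0],0.95]]' 40
python3 - <<'E'
from h import *
np.set_printoptions(precision=4,suppress=True)
o=monitor.get_obs(); e=np.array(o["eef_pos"]); print(o["opening"],e)
c=np.array([534.5,10.8])   # pivot
v=np.array([-41,-113.]); th=-0.19
for a in np.arange(0,.56,.05):
    t=th+a; w=c+[np.cos(t)*v[0]-np.sin(t)*v[1],np.sin(t)*v[0]+np.cos(t)*v[1]]
    print(round(a,2),w,totool([*(w-e[:2]),0])[:2]/1000)
E
```

```text
clock: 14.7
eef_pos: [474.1, -91.6, 69.4]
orientation: [-2.499, -1.901, 0.002]
wrist_force: [-3.6, 1.2, 6.9]
opening: 13.1
gripper_force: 38.9
13.066416427647232 [474.1264 -91.6396  69.4485]
0.0 [472.8968 -92.4233] [-0.0011 -0.001 ]
0.05 [478.1328 -95.3731] [-0.0025  0.0049]
0.1 [483.5097 -98.0576] [-0.0037  0.0108]
0.15 [ 489.014 -100.47 ] [-0.0045  0.0167]
0.2 [ 494.632  -102.6043] [-0.0051  0.0227]
0.25 [ 500.3497 -104.4552] [-0.0054  0.0287]
0.3 [ 506.1527 -106.0179] [-0.0053  0.0347]
0.35 [ 512.0266 -107.2887] [-0.005   0.0407]
0.4 [ 517.9567 -108.2643] [-0.0043  0.0467]
0.45 [ 523.9281 -108.9424] [-0.0034  0.0526]
0.5 [ 529.9259 -109.3211] [-0.0022  0.0585]
0.55 [ 535.9352 -109.3996] [-0.0006  0.0643]
```

```bash
python3 -m inch '[[[-0.0015,0.006,0],[0,0,-0.36],0.95],[[-0.0026,0.012,0],[0,0,-0.72],0.95],[[-0.0035,0.018,0],[0,0,-1.07],0.95],[[-0.004,0.024,0],[0,0,-1.43],0.95],[[-0.0043,0.03,0],[0,0,-1.79],0.95],[[-0.0042,0.036,0],[0,0,-2.15],0.95],[[-0.0038,0.042,0],[0,0,-2.5],0.95],[[-0.0031,0.048,0],[0,0,-2.86],0.95],[[-0.0022,0.054,0],[0,0,-3.2],0.95],[[-0.001,0.061,0],[0,0,-3.6],0.95]]' 60
cat > s.py <<'E'
from h import *
np.set_printoptions(precision=3,suppress=True)
E=[];pts=[];c=np.array([534.5,10.8])
for i in range(2):
  for n in("scene","top"):
    p=optics.capture(n); E.append(monitor.get_obs()["eef_pos"])
    pts.append((n,[x["point"] for x in landmark_of("post_top",p)][:1],[x["point"] for x in landmark_of("tension_arm",p)][:1],[x["point"] for x in landmark_of("roller_center",p) if x["point"][1]<-180][:1]))
    if i==0: cv2.imwrite(f"pics/s_{n}.png",p["frame"])
e=np.mean(E,0); o=monitor.get_obs(); print(o["clock"],e,o["opening"],o["gripper_force"],o["wrist_force"]); [print(*x) for x in pts]
a0=np.arctan2(-113,-41)-0.19
for q in [e]+[np.array(x[1][0]) for x in pts if x[1]]:
    d=q[:2]-c; print("angle",(np.arctan2(d[1],d[0])-a0+np.pi)%(2*np.pi)-np.pi,"r",np.hypot(*d))
A=cv2.imread("pics/s_scene.png")[140:230,230:330];B=cv2.imread("pics/s_top.png")[150:240,240:340]
cv2.imwrite("pics/k.png",np.hstack([cv2.resize(A,(400,360),interpolation=3),cv2.resize(B,(400,360),interpolation=3)]))
E
python3 s.py
```

```text
clock: 15.95
eef_pos: [531.5, -108.3, 69.4]
orientation: [-1.943, -2.463, 0.003]
wrist_force: [-8.0, 3.3, 9.5]
opening: 12.5
gripper_force: 59.0
16.75 [ 531.718 -108.271   69.46 ] 12.792389962188997 58.97141336055938 [-7.022  1.781 10.174]
scene [[529.4, -106.5, 94.3]] [[536.5, 11.1, 16.2]] [[567.1, -224.4, 41.2]]
top [[531.7, -109.6, 95.9]] [[531.7, 11.4, 10.2]] []
scene [[530.5, -109.0, 91.7]] [[535.6, 14.0, 14.0]] [[566.8, -222.8, 42.1]]
top [[533.6, -108.4, 94.5]] [[533.6, 13.8, 13.4]] []
angle 0.5146999684121076 r 119.10341826136404
angle 0.49460937625803325 r 117.41081721885764
angle 0.5148086488391019 r 120.43255373859677
angle 0.5046836893344651 r 119.86675936221852
angle 0.5305100795496083 r 119.20339760258514
```

View pics/k.png

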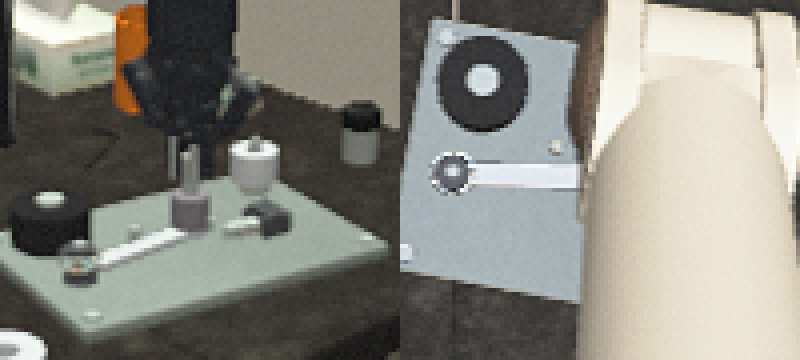

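The arm is held at about 0.51 rad, past the pawl, which is out to the right of the post. The roller is still seated on the spindle at crop (253,165).

```bash
python3 -c "
from cell import order
print(order.hand_in())"
```

```text
the job is handed in; nothing more can be done
None
```

I put the roller all the way down on the spindle's shoulder and let go of it. I then pushed the tensioner arm past the pawl to about 0.51 rad, still held by the post, and handed the job in at about 17 s; the hand-in call returned no verdict.

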